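Scan a labelled carton with the bench scanner's trigger

ROBOT

A 7-joint arm with a two-finger parallel gripper is mounted at the origin on the work surface. World frame = base frame: x ahead of the robot, y to its left, z up, the work surface at z = 0. Lengths are in m, angles in rad, forces in N, time in s.
With the tool pointing down it reaches from about 0.425 to 0.875 m from the base axis. Payload 8.4 kg.
Tool frame: the origin (TCP) lies midway between the tips of the shut fingers; the grasp point (between the pads) lies behind it (arm.hold_point_z is the x of the grasp point in the tool frame, in m); x points along the fingers, z is the direction in which the jaws open and shut, and the axes are right-handed (so a half turn about x gives the same grasp; the last joint's range is limited). The gripper opens to 87 mm and grips with 3 to 60 N. Pads are 19 mm wide; open, the fingers measure 117 mm over their backs; the gripper's body (75 mm by 190 mm) begins 51 mm behind the grasp point.
Start: joints at [1.101, 0.333, 0.04, 1.465, -0.013, 1.343, -0.059], TCP at [0.236, -0.606, 0.198] pointing down, gripper open.
Joint ranges: [-2.58, 2.58], [-0.38, 2.09], [-1.3, 1.39], [0.25, 2.4], [-1.5, 4.64], [0.08, 2.09], [-2.65, 2.65]. Speed limits (rad/s): [2.22, 2.22, 2.79, 2.79, 3.14, 3.14, 3.14].

INTERFACE

Orientations are given as a rotation vector (axis times angle).
In Python, from cell import arm gives the robot as it stands.
- The arm moves only by the tool move_arm, never from a script. Its argument "increments" is a list of rows, each an object of numbers: "tx", "ty", "tz": the shift along the tool's x, y, z scaled (see below); "rx", "ry", "rz": the turn, a rotation vector about the tool's x, y, z scaled (see below); "jaw": the opening, from 0 (shut) to 1 (fully open). A call has 1 to 12 rows; each row shifts and turns the commanded pose from where the row before left it, along the tool's axes as they then stand; what a row does not reach is not made up. The controller multiplies each number of a shift by 5 cm and each number of a turn by pi rad. A row lasts 1/10 s, in which the tool goes at most 50 mm and 8.59 degrees, less where a joint would pass 70% of its speed; a pose out of reach is approached as far as the arm can. A call with a number of a shift or a turn outside -1 to 1 is refused whole. A call with a gripper value outside its range is refused whole. The fingers move at their own pace and stop on an object; the grip force is fixed at half the most. Time passes only in rows, so rows that do not move let the fingers close. It gives the time, the measured TCP pose, the force and the opening at its end, in the units of the state.
- arm.sense(): the state, without advancing time (a new reading comes with each control period).
- arm.camera(name): name is "scene" or "top" or "wrist"; returns a dict with "frame" (400x640x3 uint8, red, green, blue), "mtx" (3x3 intrinsics, pixels), "eye" and "attitude" of the camera in the world. Camera axes: x right, y up, looking along -z (the intrinsics and any distortion apply to the point x, -y, -z); pixel columns grow to the right and rows downward; lengths in m; the calibration is good to about 2 mm. A picture is of the moment at which its call begins. There is no depth.
- arm.hand_in(): hands the job in, once; it reports no verdict.
Trained networks look in a picture, given as the dict that the camera call returned (one of the last four; its "shot" number tells which), for a name from the list of things; names that differ only in an ending like _2 or _b are one class to them, and where a whole thing is asked for, a point or a joint stands for the part that bears it (a point fixed in the world has none). Each returns a list of dicts, best first, with "conf" (0 to 1); they miss things now and then, are a little off and sometimes report something else, mostly with a low value. They report only what shows in the picture. A call takes as long as a camera call. They do not tell look-alikes from the thing itself.
- arm.spot_in(target, picture): "extent" ([left, top, right, bottom] in pixels, round what is visible of it).
- arm.cut_out(target, picture): "region" (400x640 bool, what is visible of it) and "extent" ([left, top, right, bottom] in pixels, round what is visible of it).
The state is a dict: "time_s": time; "q": joint angles; "qd": joint speeds; "joint_efforts": joint torques, N m; "position": TCP position; "tool_rot": TCP orientation; "force": force on the tool from outside, world axes, zero at the start; "moment": the same for the moment, N m; "grip_width": opening from 0.0 (shut) to 1.0 (fully open).
Only numpy, scipy, OpenCV 4.12 (cv2) and the standard library are available. Lean on these libraries where they do the work, as an engineer would, in place of code of your own. Each camera call takes 0.05 s, during which the arm holds its last target.

TASK

Stand the labelled carton upright inside the yellow tape outline on the scanner board, its label facing the scanner's red window, and let go of it. Then squeeze the orange trigger and the fixed scanner's grip together between the fingers until the trigger is all the way in, keep it in for about a second and let it spring back, leaving the carton in its outline. Grip the thin-walled carton gently, never pull the trigger without the carton in place, and leave the other things on the bench alone.

Things in the scene. Friction and masses are not known exactly. Their poses are not given: they have to be found in the camera images.
- carton: Brown cardboard carton standing upright, 110 mm long (its x) x 56 mm wide (y) x 92 mm high (z), 0.15 to 0.31 kg; origin at the centre of its underside. A white label with black bars covers its +x end and folds over onto that end of the top; the other end is bare. Thin walled: a finger pressing harder than about 60 N crushes it; a grip of 20 to 30 N holds it.
- label (a point): Middle of the white label on the carton's +x end face, 56 mm above the carton's underside; same axes as the carton.
- reader: Fixed scanning station: grey board 190 x 430 x 6 mm with a pistol-shaped grey scanner clamped on its side. Origin at bench height below the end line of the yellow outline nearest the scanner; z up, y from the outline to the scanner. The outline fits the carton's footprint: y = -110 to 0 mm, x = -28 to 28 mm. Yaw varies.
- aim (a point): Point on the board's top (6 mm above the bench) in the middle of the outline's line nearest the scanner: the foot of the label belongs here. Same axes as the reader: the label should face +y, so the carton's x axis points along the reader's +y.
- window (a point): Centre of the scanner's red window, which faces the reader's -y, 62 mm above the bench. Behind it the scanner's black nose and grey barrel lie level along +y for 165 mm, up to 66 mm wide and up to 96 mm above the bench (steel strap included). Same axes as the reader.
- squeeze (a point): Middle of the grip-and-trigger pair, 62 mm above the bench, where they are squeezed together along the reader's y: at rest the back of the grip is 27 mm to +y of it, the trigger's front about 27 mm to -y (15 mm when pulled). Around and below it is free space down to the board.
- grip: The scanner's fixed grey pistol grip with a black butt: a level bar 30 mm thick (along the reader's y), 36 mm high, sticking out from the barrel about 110 mm towards the reader's -x. Origin at the centre of the bar, 62 mm above the bench; same axes as the reader.
- trigger_face (a point): Front (-y) face of the orange trigger bar at about 42 mm from its hinge; moves with the trigger. The bar is 62 mm long, 8 mm thick, 24 mm high, along the front of the grip; its hinge is upright and lies by the barrel.
- trigger (a joint): Trigger angle in rad: 0 released, 0.30 fully pulled in against its stop. Sprung: about 3.5 N at the squeeze point starts it, about 10 N brings it fully in; it springs back when let go. It counts as pulled from 0.24 and as released below 0.05.
- spray_can: Bystander: upright metal spray can with a yellow band, 56 mm across, 150 mm high; origin at the centre of its underside.
- plain_box: Bystander: flat brown box without label, 100 x 130 x 35 mm; origin at the centre of its underside.
- die: Bystander: six-sided open steel frame (cutting die), about 105 mm across, 32 mm high; origin at the centre of its underside.
Mind the look-alikes: they are no part of the job. What is shaped like the carton but blue, green or pink is not meant.

How it is judged:
By the outcome, as a careful person would: the job done as asked, in the order asked, and still so for the second after the job is handed in, with the robot touching nothing.
It also fails if it takes over 45 s, if anything falls off the work surface, if the arm or the gripper's body presses on something with over 40 N, if the wrist force passes 120 N, or if a joint passes its speed limit or range.

## Working session

There is one attempt and no reset: what is moved stays moved. The work goes in short steps, Python scripts to look and compute and a tool call to move; the robot and the scene stay as the last step left them, time stands still between calls to the robot, and variables do not carry over. Pictures are saved under pics/ and viewed, and the job is handed in when it is done.

Besides the shell and the picture viewer there is one more tool, called as a command line: name --argument value ..., lists and objects as JSON in quotes. move_arm: Moves the arm, as the interface text tells. Its arguments: {"type":"object","properties":{"increments":{"type":"array"}},"required":["increments"]}

```bash
ls; mkdir -p pics; python3 - <<'E'
from cell import arm
import cv2,numpy as np,pickle
s=arm.sense();print({k:np.round(v,3) for k,v in s.items()}, arm.hold_point_z)
for n in ("scene","top","wrist"):
    p=arm.camera(n); cv2.imwrite(f"pics/{n}0.png",p["frame"][:,:,::-1]); pickle.dump(p,open(f"pics/{n}0.pkl","wb"))
    print(n,{k:(v if k!="frame" else 0) for k,v in p.items()})
    for t in ("carton","reader","grip","trigger_face","spray_can","plain_box","die","label","window"):
        try: print(t,[(np.round(d["conf"],2),np.round(d["extent"])) for d in arm.spot_in(t,p)])
        except Exception as e: print(t,e)
E
```

```text
pics
{'time_s': np.float64(0.0), 'q': array([ 1.101,  0.334,  0.04 ,  1.466, -0.013,  1.343, -0.058]), 'qd': array([ 0.002,  0.   ,  0.   ,  0.001, -0.001,  0.   , -0.001]), 'joint_efforts': array([-1.0000e-03, -6.5635e+01,  1.3350e+00, -4.0379e+01, -6.0000e-02,
        4.5000e-02,  0.0000e+00]), 'position': array([ 0.235, -0.605,  0.197]), 'tool_rot': array([ 0.933,  1.364, -0.931]), 'force': array([ 0.562,  0.019, -0.584]), 'moment': array([-0.023,  0.005, -0.001]), 'grip_width': np.float64(1.0)} -0.0187
scene {'frame': 0, 'mtx': array([[377.03990963,   0.        , 329.45654033],
       [  0.        , 377.03990963, 197.74183497],
       [  0.        ,   0.        ,   1.        ]]), 'eye': array([ 0.81727185, -0.42810644,  0.81795843]), 'attitude': array([0.5286391 , 0.16236266, 0.55259954]), 'shot': 1}
carton [(np.float64(0.95), array([132., 232., 200., 274.])), (np.float64(0.72), array([198., 168., 254., 211.])), (np.float64(0.6), array([222., 242., 286., 293.])), (np.float64(0.56), array([166., 293., 238., 347.]))]
reader [(np.float64(0.87), array([302.,  82., 410., 223.]))]
grip
[... 1730 characters left out ...]
y([404., 180., 448., 240.])), (np.float64(0.7), array([436., 267., 494., 328.])), (np.float64(0.68), array([346., 266., 397., 322.]))]
window [(np.float64(0.87), array([130., 148., 329., 268.]))]
wrist {'frame': 0, 'mtx': array([[332.13545027,   0.        , 318.23509965],
       [  0.        , 332.13545027, 204.77953136],
       [  0.        ,   0.        ,   1.        ]]), 'eye': array([ 0.30103386, -0.58098085,  0.38488064]), 'attitude': array([-0.22754035,  0.15604125, -1.19263941]), 'shot': 3}
carton [(np.float64(0.93), array([ 37.,   2., 171.,  63.]))]
reader []
grip []
trigger_face []
spray_can []
plain_box []
die []
label [(np.float64(0.73), array([ 41.,   0., 167.,  61.]))]
window []
```

View pics/top0.png

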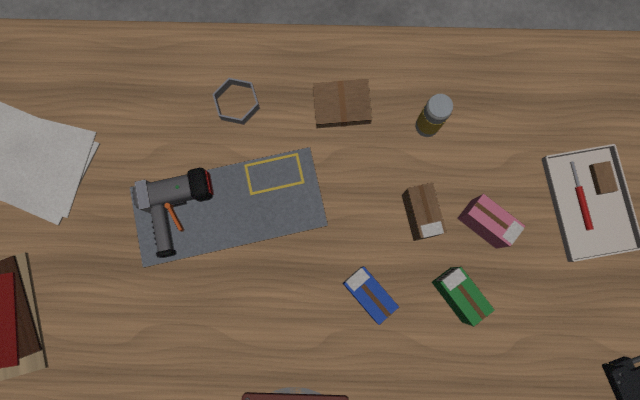

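View pics/scene0.png

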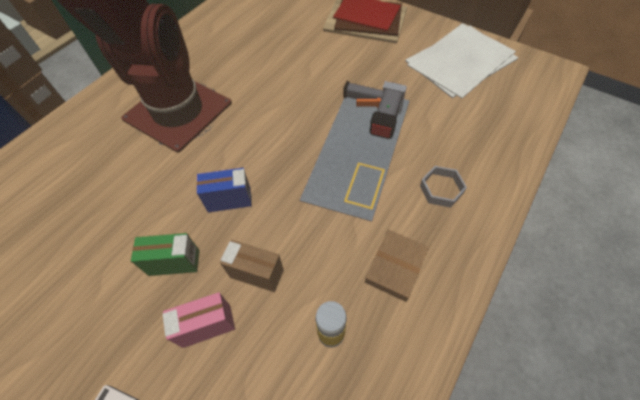

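View pics/wrist0.png

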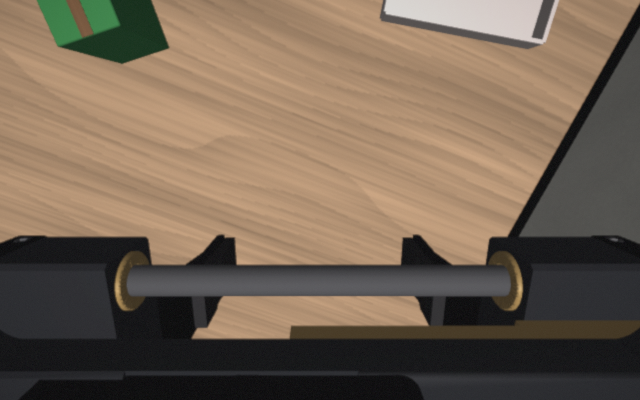

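```bash
python3 - <<'E'
import cv2
a=cv2.imread("pics/top0.png")
cv2.imwrite("pics/top0c.png",cv2.resize(a[170:345,335:535],None,fx=4,fy=3.4,interpolation=cv2.INTER_CUBIC)[:600])
cv2.imwrite("pics/top0r.png",cv2.resize(a[130:280,120:345],None,fx=3.5,fy=3.5,interpolation=cv2.INTER_CUBIC))
E
```

```text
(no output)
```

View crops.

Candidates for the carton in the top picture are brown with a label (424,212), pink (492,221), green (464,296), blue (371,296) and the flat brown box without a label (342,103). I choose the brown labelled one at (424,212). Next is a close crop to check it.

View pics/top0c.png

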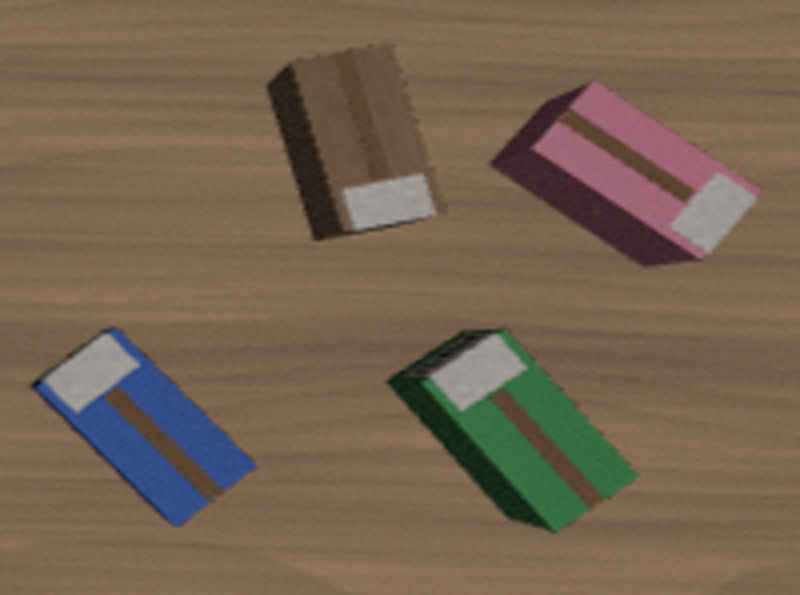

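View pics/top0r.png

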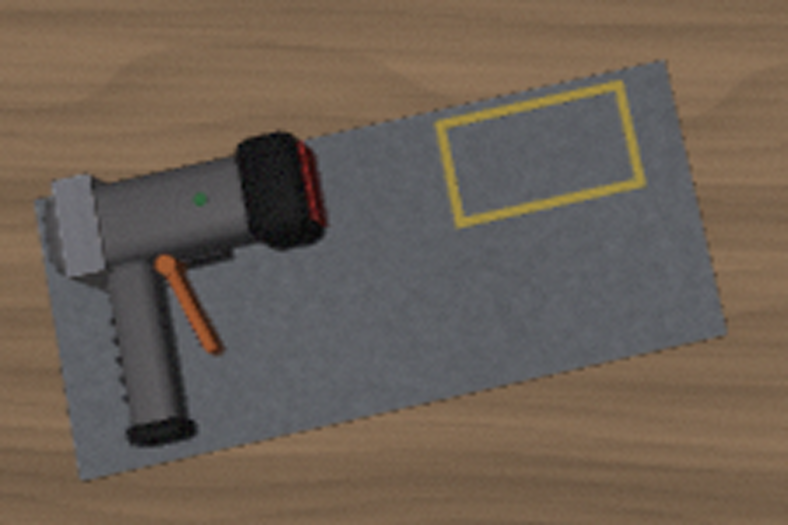

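The crop confirms it: a brown carton with a white label at its lower end, at about (430,228) in the full picture. In the reader crop, the yellow outline lies at about (275,174), the scanner's window faces right, and the orange trigger lies at (174,218). Next I fit the poses.

```bash
cat > h.py <<'E'
import numpy as np,cv2,pickle
from scipy.spatial.transform import Rotation as R
from scipy.optimize import minimize
def proj(p,X):
    X=np.atleast_2d(X); c=(X-p["eye"])@R.from_rotvec(p["attitude"]).as_matrix()
    c=c*[1,-1,-1]; u=c@p["mtx"].T; return u[:,:2]/u[:,2:]
def ray(p,uv,z):
    uv=np.atleast_2d(uv).astype(float); d=np.c_[uv,np.ones(len(uv))]@np.linalg.inv(p["mtx"]).T
    d=(d*[1,-1,-1])@R.from_rotvec(p["attitude"]).as_matrix().T
    t=(z-p["eye"][2])/d[:,2]; return p["eye"]+d*t[:,None]
def rz(a): return np.array([[np.cos(a),-np.sin(a),0],[np.sin(a),np.cos(a),0],[0,0,1]])
BOX=np.array([[sx*.055,sy*.028,z] for sx in(-1,1) for sy in(-1,1) for z in(0,.092)])
def sil(p,X,S=4):
    q=proj(p,X)
    h=cv2.convexHull(q.astype(np.float32))[:,0]
    m=np.zeros((400,640),np.uint8)
    cv2.fillConvexPoly(m,np.round((h)*256).astype(np.int32),255,cv2.LINE_AA,8)
    return m/255.
def fitbox(views,x0,z0=0):
    def cost(x):
        X=BOX@rz(x[2]).T+[x[0],x[1],z0]; c=0
        for p,m in views: c+=np.abs(sil(p,X)-m).sum()/m.sum()
        return c
    s=np.array([.01,.01,.1]); best=None
    for _ in range(3):
        sim=np.array([x0]+[np.array(x0)+s*np.eye(3)[i] for i in range(3)])
        r=minimize(cost,x0,method="Nelder-Mead",options=dict(initial_simplex=sim,xatol=1e-5,fatol=1e-6)); x0=r.x; s=s/2
    return r.x,r.fun
E
python3 - <<'E'
from h import *
from cell import arm
P={n:arm.camera(n) for n in("scene","top")}
seed={"top":(424,205),"scene":(252,267)}
views=[]
for n,p in P.items():
    for d in arm.cut_out("carton",p):
        m=d["region"]
        if m[seed[n][1],seed[n][0]]: views.append((p,m.astype(float)));print(n,d["conf"],d["extent"],m.sum());break
    # axis
g=ray(P["top"],[(421,190),(430,228)],.092);print(g)
a=np.arctan2(*(g[1]-g[0])[1::-1])
for v in ([views] + [[w] for w in views]):
    x,f=fitbox(v,[*g.mean(0)[:2],a]);print("carton",x,np.degrees(x[2]),f)
# outline
for n,p in P.items():
    hsv=cv2.cvtColor(p["frame"],cv2.COLOR_RGB2HSV)
    m=cv2.inRange(hsv,(20,100,90),(34,255,255))
    roi=np.zeros_like(m)
    if n=="top": roi[145:205,235:315]=1
    else: roi[155:215,335:395]=1
    ys,xs=np.nonzero(m*roi); print(n,len(xs))
    w=ray(p,np.c_[xs,ys],.006)
    (c,s,an)=cv2.minAreaRect((w[:,:2]*1000).astype(np.float32));print("outline",c,s,an)
    # median-refined: hull
    print(np.round(cv2.boxPoints((c,s,an))))
    for t in("reader","grip","trigger_face"):
        for d in arm.cut_out(t,p)[:2]:
            mm=d["region"]; ys,xs=np.nonzero(mm); print(t,round(d["conf"],2),d["extent"],len(xs))
            z={"reader":.006,"grip":.080,"trigger_face":.074}[t]
            w=ray(p,np.c_[xs,ys],z)[:,:2]
            r=cv2.minAreaRect((w*1000).astype(np.float32));print("   ",r)
pickle.dump(P,open("P.pkl","wb"))
E
```

```text
scene 0.84 [223.8, 243.4, 283.0, 290.7] 2150
top 0.9 [401.2, 183.1, 443.7, 243.3] 1799
[[ 0.55371597 -0.25893492  0.092     ]
 [ 0.47300138 -0.27721953  0.092     ]]
carton [ 0.51222291 -0.2702454  -2.90403877] -166.38916489450386 0.15111574322969618
carton [ 0.51383937 -0.26995736 -2.9281383 ] -167.7699661679507 0.0822325581395349
carton [ 0.51186873 -0.2704687  -2.881564  ] -165.10145584291467 0.06291294728007935
scene 280
outline (601.3097534179688, 65.50662994384766) (73.75739288330078, 127.44640350341797) 14.229522705078125
[[550. 118.]
 [581.  -5.]
 [653.  13.]
 [621. 136.]]
reader 0.62 [301.0, 80.5, 408.1, 219.7] 9291
    ((514.0276489257812, 194.58090209960938), (207.17355346679688, 490.6958923339844), 15.577865600585938)
grip 0.58 [340.3, 83.0, 386.8, 97.5] 489
    ((460.8743896484375, 288.9356689453125), (109.46211242675781, 60.72941589355469), 23.29178810119629)
grip 0.5 [220.9, 241.2, 281.4, 291.3] 2093
    ((521.9949951171875, -275.30523681640625), (133.76480102539062, 77.53894805908203), 13.515585899353027)
trigger_face 0.72 [355.7, 97.8, 382.0, 106.4] 175
    ((493.550
[... 164 characters left out ...]
16, 127.902587890625) 14.22942066192627
[[548. 119.]
 [579.  -5.]
 [651.  13.]
 [620. 137.]]
reader 0.73 [131.3, 150.5, 327.0, 267.0] 15199
    ((524.4291381835938, 169.8494873046875), (199.4449920654297, 429.3326110839844), 14.043706893920898)
grip 0.66 [148.1, 206.6, 175.8, 252.3] 887
    ((455.53131103515625, 291.391845703125), (115.1126937866211, 38.79652786254883), 13.451932907104492)
trigger_face 0.64 [166.6, 200.2, 187.3, 232.1] 184
    ((486.91632080078125, 269.1295166015625), (69.63082885742188, 15.722979545593262), 34.07656478881836)
trigger_face 0.33 [404.8, 179.4, 445.7, 240.4] 1714
    ((510.8294677734375, -266.5634765625), (113.1708984375, 73.4202880859375), 15.083064079284668)
```

```bash
cat >> h.py <<'E'
def Rdown(phi):
    "tool x down, tool z (jaw) at world yaw phi"
    x=np.array([0,0,-1.]); z=np.array([np.cos(phi),np.sin(phi),0]); return np.c_[x,np.cross(z,x),z]
def plan(s,pos,phi):
    "shift in tool axes (units), then the turn about tool x (units)"
    C=R.from_rotvec(s["tool_rot"]).as_matrix()
    d=C.T@(np.array(pos)-s["position"])
    rv=R.from_matrix(C.T@Rdown(phi)).as_rotvec()
    print("jaw yaw now",np.degrees(np.arctan2(C[1,2],C[0,2])).round(2),"tool x",C[:,0].round(4))
    print("shift m",d.round(4),"units/0.05",(d/.05).round(3)," turn deg",np.degrees(rv).round(2),"units",(rv/np.pi).round(4))
    print("tool y",C[:,1].round(3),"tool z",C[:,2].round(3))
E
python3 - <<'E'
from h import *
from cell import arm
s=arm.sense();print(s["time_s"],s["q"].round(3))
for ph in(-76.4,103.6): plan(s,(.5125,-.2702,.18),np.radians(ph))
P=pickle.load(open("P.pkl","rb"))
for n,px in(("top",[(212,184),(465,205),(488,228),(526,218)]),):
    print(ray(P[n],px,.092).round(3))
E
```

```text
2.0 [ 1.101  0.333  0.04   1.465 -0.013  1.343 -0.058]
jaw yaw now -68.76 tool x [-0.  0. -1.]
shift m [ 0.0183  0.3798 -0.2124] units/0.05 [ 0.365  7.596 -4.249]  turn deg [ 7.64 -0.   -0.  ] units [ 0.0424 -0.     -0.    ]
tool y [0.932 0.362 0.   ] tool z [ 0.362 -0.932 -0.   ]
jaw yaw now -68.76 tool x [-0.  0. -1.]
shift m [ 0.0183  0.3798 -0.2124] units/0.05 [ 0.365  7.596 -4.249]  turn deg [-172.36    0.     -0.  ] units [-0.9576  0.     -0.    ]
tool y [0.932 0.362 0.   ] tool z [ 0.362 -0.932 -0.   ]
[[ 0.556  0.188  0.092]
 [ 0.524 -0.352  0.092]
 [ 0.476 -0.399  0.092]
 [ 0.499 -0.479  0.092]]
```

move_arm --increments '[{"ty":0.69,"tz":-0.386,"jaw":0.85},{"ty":0.69,"tz":-0.386,"jaw":0.85},{"ty":0.69,"tz":-0.386,"jaw":0.85},{"ty":0.69,"tz":-0.386,"jaw":0.85},{"ty":0.69,"tz":-0.386,"jaw":0.85},{"ty":0.69,"tz":-0.386,"jaw":0.85},{"ty":0.69,"tz":-0.386,"jaw":0.85},{"ty":0.69,"tz":-0.386,"jaw":0.85},{"ty":0.69,"tz":-0.386,"jaw":0.85},{"ty":0.69,"tz":-0.386,"jaw":0.85},{"ty":0.69,"tz":-0.386,"jaw":0.85},{"rx":-0.046,"jaw":0.85}]'

```text
invalid input
```

move_arm --increments '[{"rx":-0.046,"jaw":0.85},{"rx":-0.046,"jaw":0.85},{"rx":-0.046,"jaw":0.85},{"rx":-0.046,"jaw":0.85},{"rx":-0.046,"jaw":0.85},{"rx":-0.046,"jaw":0.85},{"rx":-0.046,"jaw":0.85},{"rx":-0.046,"jaw":0.85},{"rx":-0.046,"jaw":0.85},{"rx":-0.046,"jaw":0.85},{"rx":-0.046,"jaw":0.85},{"rx":-0.046,"jaw":0.85}]'

```text
invalid input
```

```bash
python3 - <<'E'
from h import *
from cell import arm
s=arm.sense();print(s["time_s"],s["q"].round(3),s["position"])
plan(s,(.5125,-.2702,.18),np.radians(103.6))
p=arm.camera("wrist");cv2.imwrite("pics/w1.png",p["frame"][:,:,::-1])
pickle.dump(p,open("w1.pkl","wb"))
E
```

```text
2.0 [ 1.101  0.333  0.04   1.465 -0.013  1.343 -0.058] [ 0.23547937 -0.60580231  0.19826132]
jaw yaw now -68.76 tool x [-0.  0. -1.]
shift m [ 0.0183  0.3798 -0.2124] units/0.05 [ 0.365  7.596 -4.249]  turn deg [-172.36    0.     -0.  ] units [-0.9576  0.     -0.    ]
tool y [0.932 0.362 0.   ] tool z [ 0.362 -0.932 -0.   ]
```

View pics/w1.png

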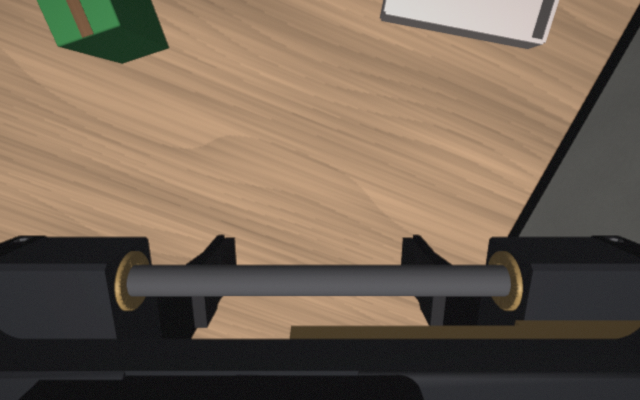

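The moves were refused, and the view is unchanged with the arm at its start. Perhaps each row needs every key, so I test one row.

move_arm --increments '[{"tx":0.0,"ty":0.6,"tz":-0.34,"rx":0.0,"ry":0.0,"rz":0.0,"jaw":0.85}]'

```text
time_s: 2.15
position: [0.2531, -0.5818, 0.1978]
tool_rot: [0.935, 1.361, -0.939]
force: [0.7, -0.8, 0.4]
grip_width: 0.964
```

move_arm --increments '[{"tx":0,"ty":0.7,"tz":-0.391,"rx":0,"ry":0,"rz":0,"jaw":0.85},{"tx":0,"ty":0.7,"tz":-0.391,"rx":0,"ry":0,"rz":0,"jaw":0.85},{"tx":0,"ty":0.7,"tz":-0.391,"rx":0,"ry":0,"rz":0,"jaw":0.85},{"tx":0,"ty":0.7,"tz":-0.391,"rx":0,"ry":0,"rz":0,"jaw":0.85},{"tx":0,"ty":0.7,"tz":-0.391,"rx":0,"ry":0,"rz":0,"jaw":0.85},{"tx":0,"ty":0.7,"tz":-0.391,"rx":0,"ry":0,"rz":0,"jaw":0.85},{"tx":0,"ty":0.7,"tz":-0.391,"rx":0,"ry":0,"rz":0,"jaw":0.85},{"tx":0,"ty":0.7,"tz":-0.391,"rx":0,"ry":0,"rz":0,"jaw":0.85},{"tx":0,"ty":0.7,"tz":-0.391,"rx":0,"ry":0,"rz":0,"jaw":0.85},{"tx":0,"ty":0.69,"tz":-0.391,"rx":0,"ry":0,"rz":0,"jaw":0.85}]'

```text
time_s: 3.15
position: [0.5131, -0.2689, 0.1985]
tool_rot: [0.932, 1.362, -0.932]
force: [0.0, -0.2, -0.4]
grip_width: 0.848
```

move_arm --increments '[{"tx":0,"ty":0,"tz":0,"rx":-0.0456,"ry":0,"rz":0,"jaw":0.85},{"tx":0,"ty":0,"tz":0,"rx":-0.0456,"ry":0,"rz":0,"jaw":0.85},{"tx":0,"ty":0,"tz":0,"rx":-0.0456,"ry":0,"rz":0,"jaw":0.85},{"tx":0,"ty":0,"tz":0,"rx":-0.0456,"ry":0,"rz":0,"jaw":0.85},{"tx":0,"ty":0,"tz":0,"rx":-0.0456,"ry":0,"rz":0,"jaw":0.85},{"tx":0,"ty":0,"tz":0,"rx":-0.0456,"ry":0,"rz":0,"jaw":0.85},{"tx":0,"ty":0,"tz":0,"rx":-0.0456,"ry":0,"rz":0,"jaw":0.85},{"tx":0,"ty":0,"tz":0,"rx":-0.0456,"ry":0,"rz":0,"jaw":0.85},{"tx":0,"ty":0,"tz":0,"rx":-0.0456,"ry":0,"rz":0,"jaw":0.85},{"tx":0,"ty":0,"tz":0,"rx":-0.0456,"ry":0,"rz":0,"jaw":0.85}]'

```text
time_s: 4.15
position: [0.5122, -0.2703, 0.1983]
tool_rot: [-0.187, 1.563, 0.187]
force: [0.1, 0.6, -0.4]
grip_width: 0.854
```

```bash
python3 - <<'E'
from h import *
from cell import arm
s=arm.sense();print(s["time_s"],s["q"].round(3),s["position"])
plan(s,(.5125,-.2702,.18),np.radians(103.6))
p=arm.camera("wrist");cv2.imwrite("pics/w2.png",p["frame"][:,:,::-1])
pickle.dump(p,open("w1.pkl","wb"))
E
```

```text
4.15 [ 0.731  0.215 -0.374  1.626  0.081  1.316  0.583] [ 0.51221231 -0.27028703  0.19830753]
jaw yaw now 13.66 tool x [ 1.e-04 -0.e+00 -1.e+00]
shift m [0.0183 0.     0.0003] units/0.05 [0.366 0.    0.006]  turn deg [-89.94   0.     0.  ] units [-0.4997  0.      0.    ]
tool y [-0.236  0.972 -0.   ] tool z [0.972 0.236 0.   ]
```

View pics/w2.png

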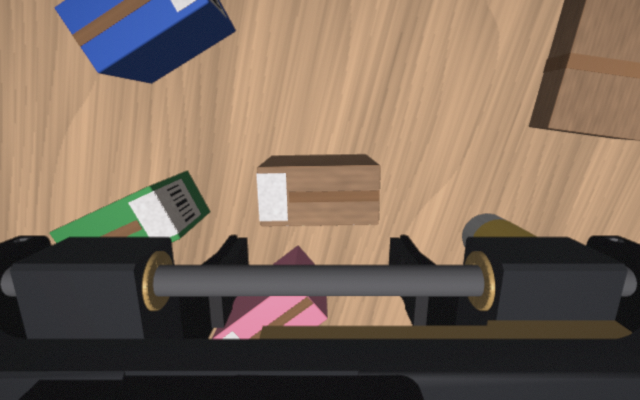

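The wrist view shows the brown carton at about (319,190) with its label on the left. The pink box is below it and the green one at left. I refine the carton pose with this view.

```bash
python3 - <<'E'
from h import *
from cell import arm
P=pickle.load(open("P.pkl","rb")); w=pickle.load(open("w1.pkl","rb"))
from cell import arm
def m_of(p,seed):
    for d in arm.cut_out("carton",p):
        if d["region"][seed[1],seed[0]]: return d["region"].astype(float),d["extent"]
views=[]
m,e=m_of(w,(330,195)); print(e,m.sum())
x0=[.5125,-.2702,np.radians(-166.4)]
print("pred",proj(w,BOX@rz(x0[2]).T+[x0[0],x0[1],0]).round(1)[1::2])
x,f=fitbox([(w,m)],x0);print(x,np.degrees(x[2]),f)
c=cv2.resize(w["frame"][140:240,240:400],None,fx=5,fy=5,interpolation=cv2.INTER_CUBIC)[:,:,::-1].copy()
for X,col in((x0,(0,0,255)),(x,(0,255,0))):
    q=proj(w,BOX@rz(X[2]).T+[X[0],X[1],0])
    for i,j in((1,5),(5,7),(7,3),(3,1),(0,4),(4,6),(6,2),(2,0)):
        cv2.line(c,*[tuple(int(v) for v in ((q[k]-[240,140]+.5)*5)) for k in(i,j)],col,1)
cv2.imwrite("pics/w2c.png",c)
E
```

```text
[255.6, 152.8, 380.5, 224.9] 8468.0
pred [[380.6 165.1]
 [377.6 225.3]
 [256.3 165. ]
 [259.1 225.2]]
[ 0.51243281 -0.26974485 -2.8865277 ] -165.3858546683534 0.0402076560430502
```

View pics/w2c.png

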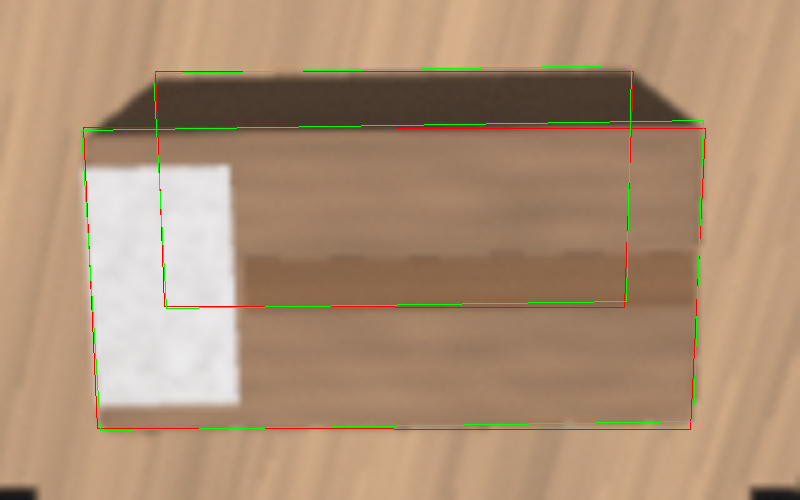

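move_arm --increments '[{"tx":0.1,"ty":0,"tz":0,"rx":-0.0456,"ry":0,"rz":0,"jaw":0.85},{"tx":0.1,"ty":0,"tz":0,"rx":-0.0456,"ry":0,"rz":0,"jaw":0.85},{"tx":0.1,"ty":0,"tz":0,"rx":-0.0456,"ry":0,"rz":0,"jaw":0.85},{"tx":0.1,"ty":0,"tz":0,"rx":-0.0456,"ry":0,"rz":0,"jaw":0.85},{"tx":0.1,"ty":0,"tz":0,"rx":-0.0456,"ry":0,"rz":0,"jaw":0.85},{"tx":0.1,"ty":0,"tz":0,"rx":-0.0456,"ry":0,"rz":0,"jaw":0.85},{"tx":0.1,"ty":0,"tz":0,"rx":-0.0456,"ry":0,"rz":0,"jaw":0.85},{"tx":0.1,"ty":0,"tz":0,"rx":-0.0456,"ry":0,"rz":0,"jaw":0.85},{"tx":0.1,"ty":0,"tz":0,"rx":-0.0456,"ry":0,"rz":0,"jaw":0.85},{"tx":0,"ty":0,"tz":0,"rx":-0.0456,"ry":0,"rz":0,"jaw":0.85},{"tx":0,"ty":0,"tz":0,"rx":-0.0456,"ry":0,"rz":0,"jaw":0.85},{"tx":0,"ty":0,"tz":0,"rx":0,"ry":0,"rz":0,"jaw":0.85}]'

```text
time_s: 5.45
position: [0.5122, -0.2703, 0.1532]
tool_rot: [-1.381, 1.088, 1.381]
force: [0.3, -0.2, 0.4]
grip_width: 0.851
```

```bash
python3 - <<'E'
from h import *
from cell import arm
s=arm.sense();print(s["time_s"],s["q"].round(3),s["position"])
plan(s,(.5125,-.2700,.045),np.radians(104.0))
p=arm.camera("wrist");cv2.imwrite("pics/w3.png",p["frame"][:,:,::-1])
E
```

```text
5.45 [ 0.88   0.267 -0.555  1.678  0.148  1.238  2.099] [ 0.51221495 -0.27032748  0.15324147]
jaw yaw now 103.5 tool x [ 1.e-04  1.e-04 -1.e+00]
shift m [ 0.1082 -0.0003  0.0002] units/0.05 [ 2.165 -0.007  0.005]  turn deg [-0.5   0.01  0.01] units [-0.0028  0.      0.    ]
tool y [-0.972 -0.234 -0.   ] tool z [-0.234  0.972  0.   ]
```

View pics/w3.png

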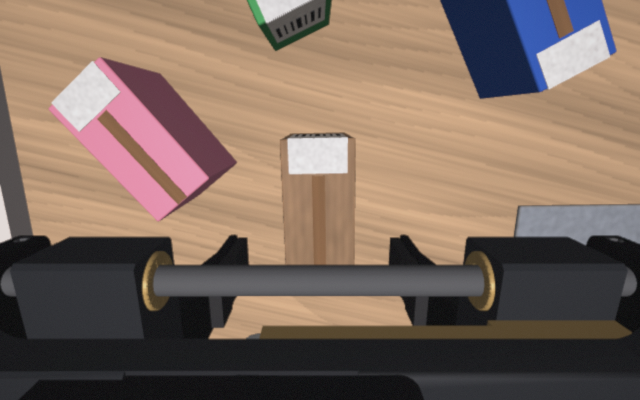

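The carton is centred between the fingers at about column 318, and the pink box is clear at left. I descend and close.

move_arm --increments '[{"tx":0.4,"ty":0,"tz":0,"rx":-0.002,"ry":0,"rz":0,"jaw":0.85},{"tx":0.4,"ty":0,"tz":0,"rx":0,"ry":0,"rz":0,"jaw":0.85},{"tx":0.4,"ty":0,"tz":0,"rx":0,"ry":0,"rz":0,"jaw":0.85},{"tx":0.4,"ty":0,"tz":0,"rx":0,"ry":0,"rz":0,"jaw":0.85},{"tx":0.4,"ty":0,"tz":0,"rx":0,"ry":0,"rz":0,"jaw":0.85},{"tx":0.15,"ty":0,"tz":0,"rx":0,"ry":0,"rz":0,"jaw":0.85},{"tx":0,"ty":0,"tz":0,"rx":0,"ry":0,"rz":0,"jaw":0.75},{"tx":0,"ty":0,"tz":0,"rx":0,"ry":0,"rz":0,"jaw":0.65},{"tx":0,"ty":0,"tz":0,"rx":0,"ry":0,"rz":0,"jaw":0.55},{"tx":0,"ty":0,"tz":0,"rx":0,"ry":0,"rz":0,"jaw":0.5},{"tx":0,"ty":0,"tz":0,"rx":0,"ry":0,"rz":0,"jaw":0.5},{"tx":0,"ty":0,"tz":0,"rx":0,"ry":0,"rz":0,"jaw":0.5}]'

```text
time_s: 6.7
position: [0.5129, -0.2705, 0.0469]
tool_rot: [-1.388, 1.084, 1.385]
force: [-1.4, 1.4, 5.7]
grip_width: 0.642
```

move_arm --increments '[{"tx":-0.2,"ty":0,"tz":0,"rx":0,"ry":0,"rz":0,"jaw":0.5},{"tx":-0.4,"ty":0,"tz":0,"rx":0,"ry":0,"rz":0,"jaw":0.5},{"tx":-0.5,"ty":0,"tz":0,"rx":0,"ry":0,"rz":0,"jaw":0.5},{"tx":-0.5,"ty":0,"tz":0,"rx":0,"ry":0,"rz":0,"jaw":0.5},{"tx":-0.5,"ty":0,"tz":0,"rx":0,"ry":0,"rz":0,"jaw":0.5},{"tx":-0.4,"ty":0,"tz":0,"rx":0,"ry":0,"rz":0,"jaw":0.5},{"tx":-0.1,"ty":0,"tz":0,"rx":0,"ry":0,"rz":0,"jaw":0.5}]'

```text
time_s: 7.4
position: [0.5132, -0.2706, 0.1786]
tool_rot: [-1.389, 1.083, 1.383]
force: [0.0, -0.3, -1.5]
grip_width: 0.638
```

```bash
python3 - <<'E'
from h import *
from cell import arm
s=arm.sense();print(s["time_s"],s["q"].round(3),s["position"],s["force"],s["grip_width"])
plan(s,(.6004,.0658,.16),np.radians(14.1))
E
```

```text
7.4 [ 0.884  0.249 -0.559  1.647  0.138  1.282  2.115] [ 0.51324593 -0.2705796   0.17856658] [ 0.0356611  -0.34707238 -1.47540319] 0.6376796743555462
jaw yaw now 103.97 tool x [ 0.003  -0.0018 -1.    ]
shift m [ 0.0182 -0.1657  0.3054] units/0.05 [ 0.364 -3.314  6.109]  turn deg [89.87 -0.    0.23] units [ 0.4993 -0.      0.0013]
tool y [-0.97  -0.241 -0.002] tool z [-0.241  0.97  -0.003]
```

move_arm --increments '[{"tx":0,"ty":-0.2,"tz":0.37,"rx":0,"ry":0,"rz":0,"jaw":0.5},{"tx":0,"ty":-0.35,"tz":0.64,"rx":0,"ry":0,"rz":0,"jaw":0.5},{"tx":0,"ty":-0.35,"tz":0.64,"rx":0,"ry":0,"rz":0,"jaw":0.5},{"tx":0,"ty":-0.35,"tz":0.64,"rx":0,"ry":0,"rz":0,"jaw":0.5},{"tx":0,"ty":-0.35,"tz":0.64,"rx":0,"ry":0,"rz":0,"jaw":0.5},{"tx":0,"ty":-0.35,"tz":0.64,"rx":0,"ry":0,"rz":0,"jaw":0.5},{"tx":0,"ty":-0.35,"tz":0.64,"rx":0,"ry":0,"rz":0,"jaw":0.5},{"tx":0,"ty":-0.35,"tz":0.64,"rx":0,"ry":0,"rz":0,"jaw":0.5},{"tx":0,"ty":-0.35,"tz":0.64,"rx":0,"ry":0,"rz":0,"jaw":0.5},{"tx":0,"ty":-0.31,"tz":0.62,"rx":0,"ry":0,"rz":0,"jaw":0.5}]'

```text
time_s: 8.4
position: [0.5988, 0.0676, 0.1749]
tool_rot: [-1.386, 1.085, 1.388]
force: [0.6, -0.8, -1.1]
grip_width: 0.641
```

move_arm --increments '[{"tx":0,"ty":0,"tz":0,"rx":0.03,"ry":0,"rz":0,"jaw":0.5},{"tx":0,"ty":0,"tz":0,"rx":0.045,"ry":0,"rz":0,"jaw":0.5},{"tx":0,"ty":0,"tz":0,"rx":0.045,"ry":0,"rz":0,"jaw":0.5},{"tx":0,"ty":0,"tz":0,"rx":0.045,"ry":0,"rz":0,"jaw":0.5},{"tx":0,"ty":0,"tz":0,"rx":0.045,"ry":0,"rz":0,"jaw":0.5},{"tx":0,"ty":0,"tz":0,"rx":0.045,"ry":0,"rz":0,"jaw":0.5},{"tx":0,"ty":0,"tz":0,"rx":0.045,"ry":0,"rz":0,"jaw":0.5},{"tx":0,"ty":0,"tz":0,"rx":0.045,"ry":0,"rz":0,"jaw":0.5},{"tx":0,"ty":0,"tz":0,"rx":0.045,"ry":0,"rz":0,"jaw":0.5},{"tx":0,"ty":0,"tz":0,"rx":0.045,"ry":0,"rz":0,"jaw":0.5},{"tx":0,"ty":0,"tz":0,"rx":0.045,"ry":0,"rz":0,"jaw":0.5},{"tx":0,"ty":0,"tz":0,"rx":0.019,"ry":0,"rz":0,"jaw":0.5}]'

```text
time_s: 9.6
position: [0.5985, 0.0661, 0.1748]
tool_rot: [-0.19, 1.564, 0.19]
force: [-0.5, 0.0, -1.3]
grip_width: 0.644
```

```bash
python3 - <<'E'
from h import *
from cell import arm
s=arm.sense();print(s["time_s"],s["q"].round(3),s["position"],s["force"],s["grip_width"])
plan(s,(.6004,.0658,.053),np.radians(14.1))
for n in("wrist","scene"):
    p=arm.camera(n);cv2.imwrite(f"pics/{n}4.png",p["frame"][:,:,::-1]);pickle.dump(p,open(n+"4.pkl","wb"))
E
```

```text
9.6 [ 0.227  0.293 -0.5    1.596  0.144  1.291 -0.053] [0.59846114 0.06607385 0.17482558] [-0.47060067  0.00674221 -1.30002829] 0.6438072752376114
jaw yaw now 13.84 tool x [-1.5e-03 -2.0e-04 -1.0e+00]
shift m [ 0.1218 -0.0008  0.002 ] units/0.05 [ 2.436 -0.015  0.04 ]  turn deg [-0.26 -0.09 -0.01] units [-0.0014 -0.0005 -0.0001]
tool y [-0.239  0.971  0.   ] tool z [ 0.971  0.239 -0.002]
```

View pics/wrist4.png

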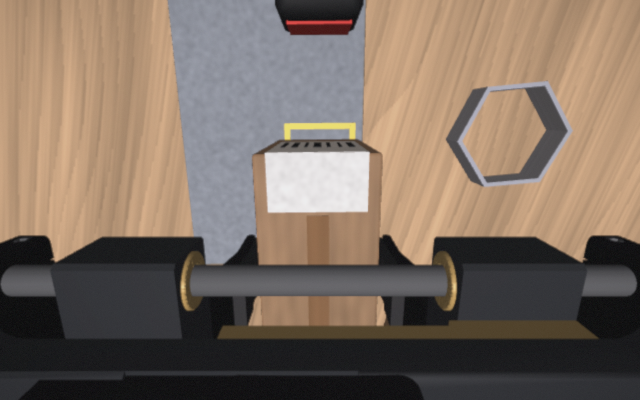

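View pics/scene4.png

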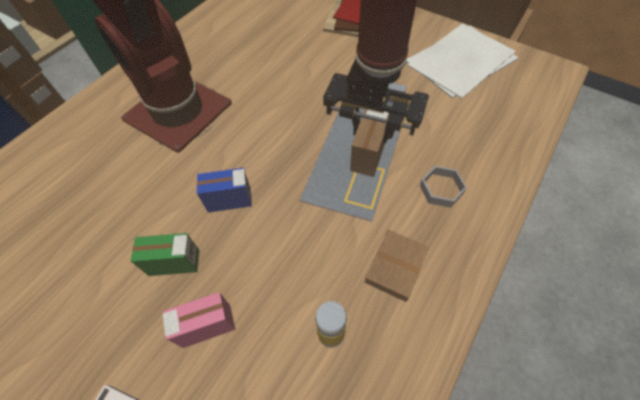

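The label faces the red window (320,27). The outline's far line is at about row 127, columns 284 to 355. I measure the offset between label and line.

```bash
python3 - <<'E'
from h import *
w=pickle.load(open("wrist4.pkl","rb"))
cv2.imwrite("pics/w4c.png",cv2.resize(w["frame"][110:230,240:400],None,fx=5,fy=5,interpolation=cv2.INTER_CUBIC)[:,:,::-1])
hsv=cv2.cvtColor(w["frame"],cv2.COLOR_RGB2HSV); m=cv2.inRange(hsv,(20,100,90),(34,255,255))
m[:115]=0;m[150:]=0;m[:,:270]=0;m[:,370:]=0
ys,xs=np.nonzero(m)
a=np.radians(14.1);ex=np.array([np.cos(a),np.sin(a),0]);ey=np.array([-np.sin(a),np.cos(a),0])
print("rows",{int(r):(int(xs[ys==r].min()),int(xs[ys==r].max()),int((ys==r).sum())) for r in np.unique(ys)})
print("cols",{int(c):int((xs==c).sum()) for c in np.unique(xs)})
C=np.array([.6004,.0658,0])
for px in [(284,130),(288.5,130),(350.5,130),(355.5,130),(320,123),(320,129)]:
    g=ray(w,px,.006)[0]-C; print(px,"x",(g@ex*1000).round(1),"y",(g@ey*1000).round(1))
E
```

```text
rows {123: (289, 354, 66), 124: (285, 354, 70), 125: (284, 354, 71), 126: (284, 354, 71), 127: (284, 354, 71), 128: (284, 354, 71), 129: (284, 354, 11), 130: (285, 354, 10), 131: (285, 354, 10), 132: (285, 354, 10), 133: (285, 354, 10), 134: (285, 354, 10), 135: (285, 354, 10), 136: (285, 354, 10), 137: (285, 354, 10), 138: (285, 354, 10), 139: (285, 354, 10), 140: (285, 289, 5)}
cols {284: 5, 285: 17, 286: 17, 287: 17, 288: 17, 289: 18, 290: 6, 291: 6, 292: 6, 293: 6, 294: 6, 295: 6, 296: 6, 297: 6, 298: 6, 299: 6, 300: 6, 301: 6, 302: 6, 303: 6, 304: 6, 305: 6, 306: 6, 307: 6, 308: 6, 309: 6, 310: 6, 311: 6, 312: 6, 313: 6, 314: 6, 315: 6, 316: 6, 317: 6, 318: 6, 319: 6, 320: 6, 321: 6, 322: 6, 323: 6, 324: 6, 325: 6, 326: 6, 327: 6, 328: 6, 329: 6, 330: 6, 331: 6, 332: 6, 333: 6, 334: 6, 335: 6, 336: 6, 337: 6, 338: 6, 339: 6, 340: 6, 341: 6, 342: 6, 343: 6, 344: 6, 345: 6, 346: 6, 347: 6, 348: 6, 349: 6, 350: 17, 351: 17, 352: 17, 353: 17, 354: 17}
(284, 130) x -37.5 y 56.8
(288.5, 130) x -32.7 y 56.8
(350.5, 130) x 32.0 y 56.5
(355.5, 130) x 37.3 y 56.5
(320, 123) x 0.2 y 63.8
(320, 129) x 0.2 y 57.7
```

View pics/w4c.png

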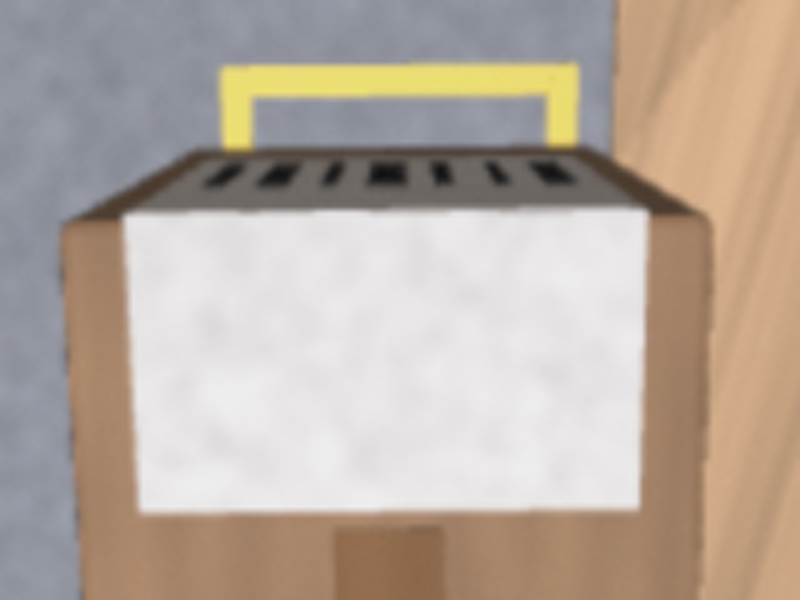

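```bash
python3 - <<'E'
from h import *
w=pickle.load(open("wrist4.pkl","rb"))
T=np.array([.59846,.06607,.1748]);phi=np.radians(13.84)
# carton pose wrt TCP: search offset by corners
obs=np.array([[252.5,154.0],[382,153.5],[277.5,140],[358.5,140]])
from scipy.optimize import least_squares
L=np.array([[.055,.028,.092],[.055,-.028,.092],[.055,.028,0],[.055,-.028,0]])
def f(x): # x: dx,dy,dyaw,z
    X=L@rz(phi+np.pi/2+x[2]).T+[T[0]+x[0],T[1]+x[1],x[3]]
    return (proj(w,X)-obs).ravel()
r=least_squares(f,[0,0,0,.128],x_scale=[.01,.01,.1,.01]);print(r.x,np.degrees(r.x[2]),np.round(r.fun,2))
r2=least_squares(lambda x:f([*x,.128])[:],[0,0,0],x_scale=[.01,.01,.1]);print(r2.x,r2.fun.round(2))
E
```

```text
[ 0.00021249 -0.00110699  0.00313305  0.12528862] 0.1795107826334258 [-0.04  0.13  0.22  0.28  0.31 -0.22 -0.61 -0.45]
[ 0.00016479 -0.00087178  0.00315166] [-1.28  0.26  1.46  0.4  -0.15 -0.31 -0.14 -0.54]
```

move_arm --increments '[{"tx":0.2,"ty":0,"tz":0.04,"rx":-0.001,"ry":0,"rz":0,"jaw":0.5},{"tx":0.4,"ty":0,"tz":0,"rx":0,"ry":0,"rz":0,"jaw":0.5},{"tx":0.4,"ty":0,"tz":0,"rx":0,"ry":0,"rz":0,"jaw":0.5},{"tx":0.4,"ty":0,"tz":0,"rx":0,"ry":0,"rz":0,"jaw":0.5},{"tx":0.4,"ty":0,"tz":0,"rx":0,"ry":0,"rz":0,"jaw":0.5},{"tx":0.3,"ty":0,"tz":0,"rx":0,"ry":0,"rz":0,"jaw":0.5},{"tx":0.15,"ty":0,"tz":0,"rx":0,"ry":0,"rz":0,"jaw":0.5},{"tx":0.1,"ty":0,"tz":0,"rx":0,"ry":0,"rz":0,"jaw":0.5},{"tx":0,"ty":0,"tz":0,"rx":0,"ry":0,"rz":0,"jaw":0.5}]'

```text
time_s: 10.6
position: [0.6009, 0.0667, 0.058]
tool_rot: [-0.196, 1.562, 0.197]
force: [-0.7, -0.4, -1.1]
grip_width: 0.638
```

```bash
python3 - <<'E'
from h import *
from cell import arm
s=arm.sense();print(s["time_s"],s["q"].round(3),s["position"],s["force"],s["grip_width"])
plan(s,(.6002,.0667,.053),np.radians(14.0))
E
```

```text
10.6 [ 0.208  0.397 -0.484  1.718  0.205  1.077 -0.091] [0.60094813 0.06671929 0.05797999] [-0.72440892 -0.37056489 -1.09708544] 0.638354295965651
jaw yaw now 14.35 tool x [-4.e-04  2.e-04 -1.e+00]
shift m [ 0.005   0.0002 -0.0007] units/0.05 [ 0.1    0.003 -0.015]  turn deg [ 0.35 -0.02 -0.01] units [ 0.0019 -0.0001 -0.0001]
tool y [-0.248  0.969  0.   ] tool z [ 0.969  0.248 -0.   ]
```

move_arm --increments '[{"tx":0.04,"ty":0,"tz":-0.01,"rx":0.002,"ry":0,"rz":0,"jaw":0.5},{"tx":0.03,"ty":0,"tz":0,"rx":0,"ry":0,"rz":0,"jaw":0.5},{"tx":0.02,"ty":0,"tz":0,"rx":0,"ry":0,"rz":0,"jaw":0.5},{"tx":0,"ty":0,"tz":0,"rx":0,"ry":0,"rz":0,"jaw":0.5}]'

```text
time_s: 11.0
position: [0.6006, 0.0665, 0.0539]
tool_rot: [-0.192, 1.562, 0.191]
force: [0.5, -0.1, -2.1]
grip_width: 0.641
```

move_arm --increments '[{"tx":0.02,"ty":0,"tz":0,"rx":0,"ry":0,"rz":0,"jaw":0.5},{"tx":0.02,"ty":0,"tz":0,"rx":0,"ry":0,"rz":0,"jaw":0.5},{"tx":0,"ty":0,"tz":0,"rx":0,"ry":0,"rz":0,"jaw":0.5}]'

```text
time_s: 11.3
position: [0.6008, 0.0666, 0.0529]
tool_rot: [-0.192, 1.562, 0.191]
force: [-3.1, -0.4, 8.0]
grip_width: 0.639
```

The carton is on the board: the upward force is now 8 N. I open gently and rise.

move_arm --increments '[{"tx":0,"ty":0,"tz":0,"rx":0,"ry":0,"rz":0,"jaw":0.7},{"tx":0,"ty":0,"tz":0,"rx":0,"ry":0,"rz":0,"jaw":0.8},{"tx":0,"ty":0,"tz":0,"rx":0,"ry":0,"rz":0,"jaw":0.95},{"tx":0,"ty":0,"tz":0,"rx":0,"ry":0,"rz":0,"jaw":0.95},{"tx":-0.2,"ty":0,"tz":0,"rx":0,"ry":0,"rz":0,"jaw":0.95},{"tx":-0.5,"ty":0,"tz":0,"rx":0,"ry":0,"rz":0,"jaw":0.95},{"tx":-0.7,"ty":0,"tz":0,"rx":0,"ry":0,"rz":0,"jaw":0.95},{"tx":-0.7,"ty":0,"tz":0,"rx":0,"ry":0,"rz":0,"jaw":0.95},{"tx":-0.7,"ty":0,"tz":0,"rx":0,"ry":0,"rz":0,"jaw":1},{"tx":-0.2,"ty":0,"tz":0,"rx":0,"ry":0,"rz":0,"jaw":1}]'

```text
time_s: 12.3
position: [0.6023, 0.0672, 0.2069]
tool_rot: [-0.192, 1.556, 0.191]
force: [-0.3, 0.4, 0.7]
grip_width: 0.989
```

```bash
python3 - <<'E'
from h import *
from cell import arm
s=arm.sense();print(s["time_s"],s["q"].round(3),s["position"],s["force"],s["grip_width"])
for n in("wrist","top","scene"):
    p=arm.camera(n);cv2.imwrite(f"pics/{n}5.png",p["frame"][:,:,::-1]);pickle.dump(p,open(n+"5.pkl","wb"))
    for t in("grip","trigger_face"):
        for d in arm.spot_in(t,p)[:1]: print(n,t,d["conf"],d["extent"])
P=pickle.load(open("P.pkl","rb"))["top"]
hsv=cv2.cvtColor(P["frame"],cv2.COLOR_RGB2HSV); m=cv2.inRange(hsv,(5,120,100),(15,255,255))
print(np.transpose(np.nonzero(m[195:240,155:195])).min(0)+[195,155],np.transpose(np.nonzero(m[195:240,155:195])).max(0)+[195,155])
E
```

```text
12.3 [ 0.228  0.277 -0.503  1.549  0.137  1.344 -0.045] [0.60230534 0.06721087 0.20689622] [-0.26565263  0.40811972  0.70266328] 0.9886508192203992
wrist grip 0.42 [175.6, 0.0, 358.7, 255.8]
wrist trigger_face 0.42 [176.5, 1.4, 358.3, 254.4]
top grip 0.98 [149.8, 206.4, 178.0, 256.4]
top trigger_face 0.68 [163.7, 201.6, 186.2, 232.4]
[203 164] [230 181]
```

View pics/wrist5.png

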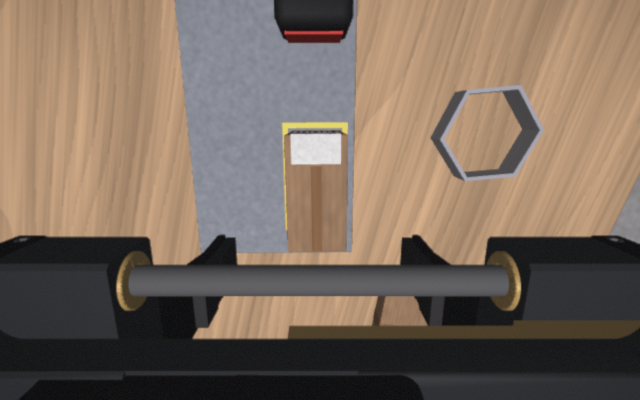

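View pics/top5.png

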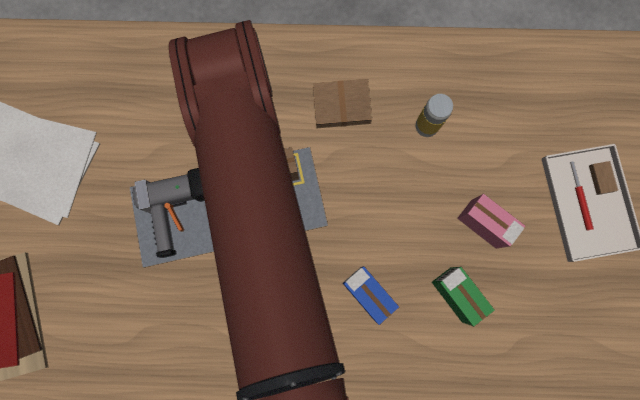

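The carton stands in the outline, with the yellow margin visible at columns 283 to 349 round it. Next I compute the squeeze point.

```bash
cat >> h.py <<'E'
A=np.radians(14.1);EX=np.array([np.cos(A),np.sin(A),0]);EY=np.array([-np.sin(A),np.cos(A),0]);C0=np.array([.6004,.0658,0]);O=C0+.055*EY
def rd(p,uv,z):
    g=ray(p,uv,z)-O; return np.c_[g@EX,g@EY]*1000
def rw(x,y,z): return O+EX*x/1000+EY*y/1000+[0,0,z/1000]
E
python3 - <<'E'
from h import *
P=pickle.load(open("P.pkl","rb"))
a=P["top"]["frame"][195:265,140:200,::-1]
cv2.imwrite("pics/t6.png",cv2.resize(a,None,fx=8,fy=8,interpolation=cv2.INTER_CUBIC))
a=P["scene"]["frame"][70:130,330:420,::-1]
cv2.imwrite("pics/s6.png",cv2.resize(a,None,fx=8,fy=8,interpolation=cv2.INTER_CUBIC))
E
```

```text
(no output)
```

View pics/t6.png

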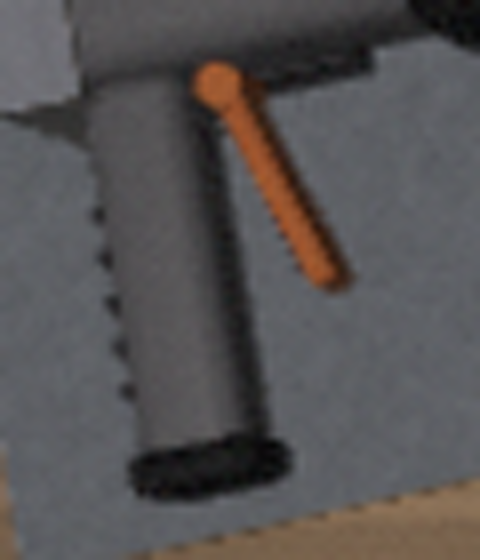

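View pics/s6.png

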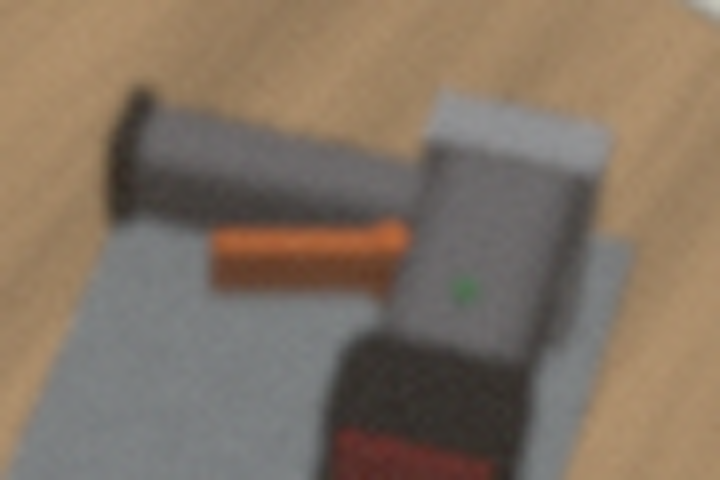

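The crops show the trigger's hinge at about (167,206) in the top picture and its tip at (181,230). The grip bar runs beside it from (159,208) to (166,252).

```bash
python3 - <<'E'
from h import *
P=pickle.load(open("P.pkl","rb"));p=P["top"]
f=lambda c:np.array(c)/8+[140-.5,195-.5]
for n,c,z in (("hinge",(217,85),.074),("tip end",(328,285),.074),("bar left mid",(283,180),.074),
  ("grip back near",(97,150),.062),("grip back far",(137,420),.062),("grip back far z70",(137,420),.07),("grip front top near",(200,130),.075),("grip front far z62",(268,420),.062),("butt end",(215,495),.062)):
    print(n,rd(p,f(c),z).round(1))
p=P["scene"]; f=lambda c:np.array(c)/8+[330-.5,70-.5]
for n,c,z in(("hinge",(393,235),.074),("tip top front",(213,250),.074),("tip bottom",(213,290),.050),("butt end bottom",(125,215),.045),("grip top back?",(160,110),.078)): print("sc",n,rd(p,f(c),z).round(1))
p=P["top"];print("win",rd(p,[(213,184)],.07))
E
```

```text
hinge [[-33.3 182.8]]
tip end [[-93.4 162.7]]
bar left mid [[-62.7 169.7]]
grip back near [[-41.3 221.3]]
grip back far [[-116.2  222.7]]
grip back far z70 [[-117.3  220.2]]
grip front top near [[-44.6 189.1]]
grip front far z62 [[-124.  188.]]
butt end [[-140.7  205.4]]
sc hinge [[-31.3 182.8]]
sc tip top front [[-87.9 156.8]]
sc tip bottom [[-88.1 162.2]]
sc butt end bottom [[-129.7  192.7]]
sc grip top back? [[-123.9  212.6]]
win [[-8.76750973 76.67934748]]
```

```bash
python3 - <<'E'
from h import *
from cell import arm
s=arm.sense();print(s["time_s"])
t=rw(-73,199,190);print(t);plan(s,t,A+np.pi/2)
E
```

```text
12.75
[0.46772113 0.2943636  0.19      ]
jaw yaw now 13.97 tool x [-0.002  0.    -1.   ]
shift m [ 0.0108  0.2531 -0.0733] units/0.05 [ 0.217  5.062 -1.465]  turn deg [-9.013e+01 -6.000e-02 -1.100e-01] units [-5.007e-01 -4.000e-04 -6.000e-04]
tool y [-0.241  0.97   0.   ] tool z [ 0.97   0.241 -0.002]
```

move_arm --increments '[{"tx":0,"ty":0.4,"tz":-0.12,"rx":0,"ry":0,"rz":0,"jaw":1},{"tx":0,"ty":0.67,"tz":-0.19,"rx":0,"ry":0,"rz":0,"jaw":1},{"tx":0,"ty":0.67,"tz":-0.19,"rx":0,"ry":0,"rz":0,"jaw":1},{"tx":0,"ty":0.67,"tz":-0.19,"rx":0,"ry":0,"rz":0,"jaw":1},{"tx":0,"ty":0.67,"tz":-0.19,"rx":0,"ry":0,"rz":0,"jaw":1},{"tx":0,"ty":0.67,"tz":-0.19,"rx":0,"ry":0,"rz":0,"jaw":1},{"tx":0,"ty":0.67,"tz":-0.19,"rx":0,"ry":0,"rz":0,"jaw":1},{"tx":0,"ty":0.64,"tz":-0.205,"rx":0,"ry":0,"rz":0,"jaw":1}]'

```text
time_s: 13.55
position: [0.4673, 0.2955, 0.2013]
tool_rot: [-0.192, 1.563, 0.192]
force: [-0.2, 0.8, 0.7]
grip_width: 1.0
```

move_arm --increments '[{"tx":0,"ty":0,"tz":0,"rx":-0.045,"ry":0,"rz":0,"jaw":1},{"tx":0,"ty":0,"tz":0,"rx":-0.046,"ry":0,"rz":0,"jaw":1},{"tx":0,"ty":0,"tz":0,"rx":-0.046,"ry":0,"rz":0,"jaw":1},{"tx":0,"ty":0,"tz":0,"rx":-0.046,"ry":0,"rz":0,"jaw":1},{"tx":0,"ty":0,"tz":0,"rx":-0.046,"ry":0,"rz":0,"jaw":1},{"tx":0,"ty":0,"tz":0,"rx":-0.046,"ry":0,"rz":0,"jaw":1},{"tx":0,"ty":0,"tz":0,"rx":-0.046,"ry":0,"rz":0,"jaw":1},{"tx":0,"ty":0,"tz":0,"rx":-0.046,"ry":0,"rz":0,"jaw":1},{"tx":0,"ty":0,"tz":0,"rx":-0.046,"ry":0,"rz":0,"jaw":1},{"tx":0,"ty":0,"tz":0,"rx":-0.046,"ry":0,"rz":0,"jaw":1},{"tx":0,"ty":0,"tz":0,"rx":-0.042,"ry":0,"rz":0,"jaw":1},{"tx":0,"ty":0,"tz":0,"rx":0,"ry":0,"rz":0,"jaw":1}]'

```text
time_s: 14.75
position: [0.4682, 0.2942, 0.2013]
tool_rot: [-1.39, 1.082, 1.391]
force: [-0.8, -0.6, -0.1]
grip_width: 0.999
```

```bash
python3 - <<'E'
from h import *
from cell import arm
s=arm.sense();print(s["time_s"],s["q"].round(3),s["position"])
t=rw(-73,199,43);plan(s,t,A+np.pi/2)
for n in("wrist","scene","top"):
    p=arm.camera(n);cv2.imwrite(f"pics/{n}7.png",p["frame"][:,:,::-1]);pickle.dump(p,open(n+"7.pkl","wb"))
E
```

```text
14.75 [ 0.1    0.228 -0.851  1.664  0.175  1.33   1.04 ] [0.46819536 0.29417035 0.20125462]
jaw yaw now 104.27 tool x [-9.e-04 -1.e-04 -1.e+00]
shift m [0.1583 0.0003 0.0003] units/0.05 [3.165 0.005 0.006]  turn deg [ 0.17  0.01 -0.05] units [ 0.0009  0.     -0.0003]
tool y [-0.969 -0.246  0.001] tool z [-0.246  0.969  0.   ]
```

View pics/wrist7.png

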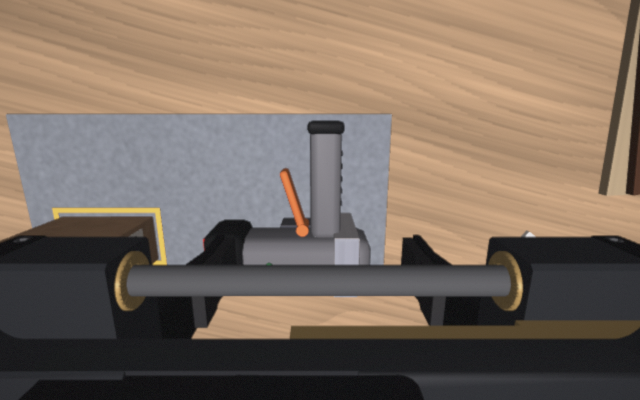

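View pics/scene7.png

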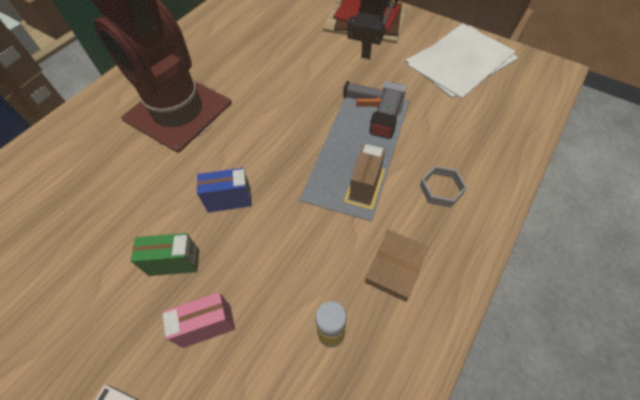

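View pics/top7.png

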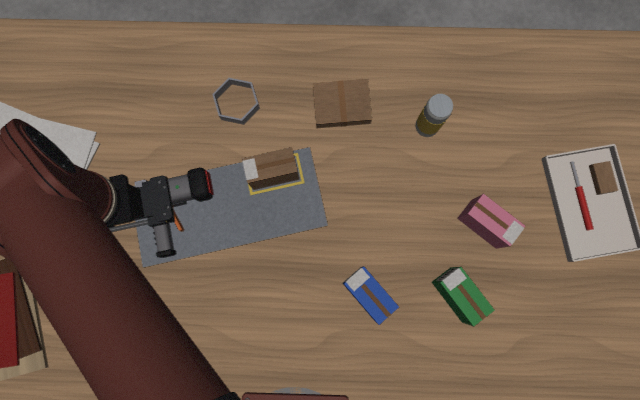

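The carton stands upright in the outline with its label towards the window: scene (367,173), top (272,168). In the wrist view the trigger runs from (284,172) to (302,231) and the grip lies at columns 310 to 342. I check the carton fit and the squeeze point.

```bash
python3 - <<'E'
from h import *
from cell import arm
w=pickle.load(open("wrist7.pkl","rb"))
cv2.imwrite("pics/w7c.png",cv2.resize(w["frame"][110:270,240:400],None,fx=3.75,fy=3.75,interpolation=cv2.INTER_CUBIC)[:,:,::-1])
for n,c,z in(("hinge",(302,231),.074),("tip",(284.5,172),.074),("mid front",(290.5,198),.062),("grip front",(311,190),.065),("grip back",(340,190),.062),("butt",(326,122),.06)): print(n,rd(w,c,z).round(1))
# own prediction of carton fit by contour overlay
views=[]
for n,seed in(("scene",(367,175)),("top",(272,170))):
    p=arm.camera(n)
    for d in arm.cut_out("carton",p):
        if d["region"][seed[1],seed[0]]:
            x,f=fitbox([(p,d["region"].astype(float))],[*C0[:2],A+np.pi/2],.006)
            g=np.array([*x[:2],0])-C0; print(n,d["conf"],"off x,y mm",(g@EX*1e3).round(1),(g@EY*1e3).round(1),"yaw err",(np.degrees(x[2])-104.1).round(1),f.round(3)); break
E
```

```text
hinge [[-32.  182.2]]
tip [[-91.4 166. ]]
mid front [[-63.  170.3]]
grip front [[-71.9 191.1]]
grip back [[-71.4 220.1]]
butt [[-137.5  205.5]]
scene 0.93 off x,y mm 1.4 0.3 yaw err 2.0 0.087
top 0.98 off x,y mm -1.9 -0.5 yaw err 2.0 0.153
```

View pics/w7c.png

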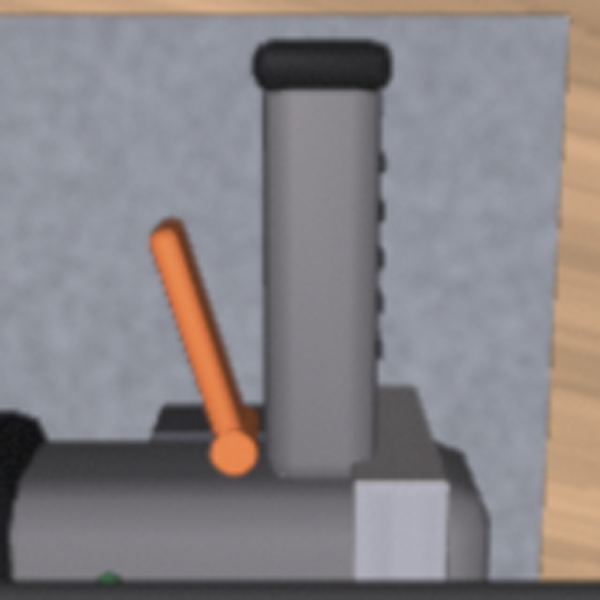

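```bash
python3 - <<'E'
from h import *
w=pickle.load(open("wrist5.pkl","rb"))
x0,y0,k=270,110,5
c=cv2.resize(w["frame"][y0:y0+120,x0:x0+100],None,fx=k,fy=k,interpolation=cv2.INTER_CUBIC)[:,:,::-1].copy()
for dy,col in((0,(0,0,255)),(2,(0,255,0))):
    q=proj(w,BOX@rz(A+np.pi/2+np.radians(dy)).T+C0+[0,0,.006])
    for i,j in((1,5),(5,7),(7,3),(3,1),(4,6)):
        cv2.line(c,*[tuple(int(v) for v in ((q[m]-[x0,y0]+.5)*k)) for m in(i,j)],col,1)
cv2.imwrite("pics/w5c.png",c)
E
```

```text
(no output)
```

View pics/w5c.png

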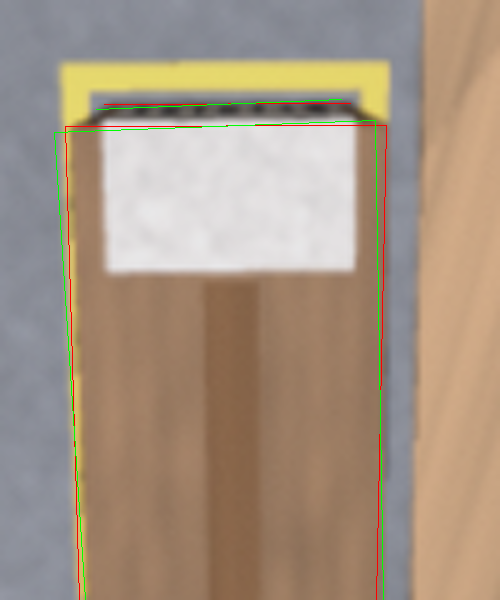

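The yaw fits the outline. The carton sits about 1 to 2 mm off centre, inside the yellow lines. Next I descend over the grip and trigger.

move_arm --increments '[{"tx":0.2,"ty":0,"tz":0,"rx":0.001,"ry":0,"rz":0,"jaw":1},{"tx":0.4,"ty":0,"tz":0,"rx":0,"ry":0,"rz":0,"jaw":1},{"tx":0.4,"ty":0,"tz":0,"rx":0,"ry":0,"rz":0,"jaw":1},{"tx":0.4,"ty":0,"tz":0,"rx":0,"ry":0,"rz":0,"jaw":1},{"tx":0.4,"ty":0,"tz":0,"rx":0,"ry":0,"rz":0,"jaw":1},{"tx":0.3,"ty":0,"tz":0,"rx":0,"ry":0,"rz":0,"jaw":1},{"tx":0.2,"ty":0,"tz":0,"rx":0,"ry":0,"rz":0,"jaw":1}]'

```text
time_s: 15.8
position: [0.4678, 0.294, 0.0852]
tool_rot: [-1.386, 1.085, 1.387]
force: [-0.2, 0.2, 0.7]
grip_width: 1.002
```

```bash
python3 - <<'E'
from h import *
from cell import arm
s=arm.sense();print(s["time_s"],s["q"].round(3),s["position"],s["force"])
t=rw(-73,199,43);plan(s,t,A+np.pi/2)
p=arm.camera("wrist");cv2.imwrite(f"pics/wrist8.png",p["frame"][:,:,::-1])
E
```

```text
15.8 [ 0.057  0.335 -0.82   1.806  0.27   1.118  0.959] [0.46779172 0.29403607 0.08519404] [-0.1702146   0.2469777   0.69984468]
jaw yaw now 103.96 tool x [-1.3e-03 -6.0e-04 -1.0e+00]
shift m [ 0.0422 -0.0001  0.0003] units/0.05 [ 0.844 -0.001  0.007]  turn deg [-0.14 -0.01 -0.08] units [-0.0008 -0.0001 -0.0005]
tool y [-0.97  -0.241  0.001] tool z [-0.241  0.97  -0.   ]
```

View pics/wrist8.png

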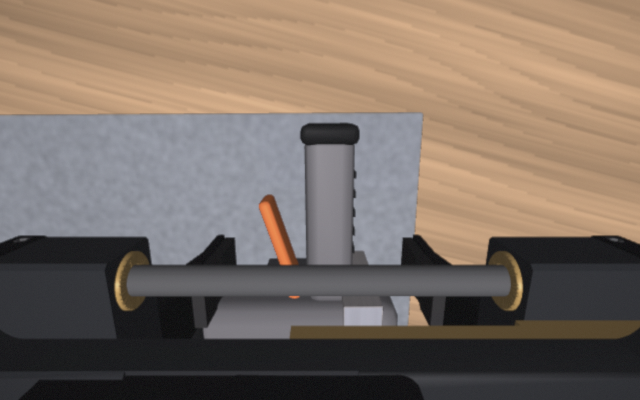

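The fingers at columns 232 and 405 straddle the trigger (265) and the grip (330) with room on both sides. I go down the rest.

move_arm --increments '[{"tx":0.3,"ty":0,"tz":0,"rx":0,"ry":0,"rz":0,"jaw":1},{"tx":0.3,"ty":0,"tz":0,"rx":0,"ry":0,"rz":0,"jaw":1},{"tx":0.24,"ty":0,"tz":0,"rx":0,"ry":0,"rz":0,"jaw":1},{"tx":0,"ty":0,"tz":0,"rx":0,"ry":0,"rz":0,"jaw":1}]'

```text
time_s: 16.25
position: [0.4673, 0.2936, 0.0428]
tool_rot: [-1.386, 1.086, 1.388]
force: [-0.7, -0.0, -0.2]
grip_width: 1.002
```

move_arm --increments '[{"tx":0,"ty":0,"tz":0,"rx":0,"ry":0,"rz":0,"jaw":0.85},{"tx":0,"ty":0,"tz":0,"rx":0,"ry":0,"rz":0,"jaw":0.75},{"tx":0,"ty":0,"tz":0,"rx":0,"ry":0,"rz":0,"jaw":0.65},{"tx":0,"ty":0,"tz":0,"rx":0,"ry":0,"rz":0,"jaw":0.55},{"tx":0,"ty":0,"tz":0,"rx":0,"ry":0,"rz":0,"jaw":0.5}]'

```text
time_s: 16.75
position: [0.4685, 0.2929, 0.0448]
tool_rot: [-1.387, 1.086, 1.385]
force: [-0.9, -6.5, 1.9]
grip_width: 0.632
```

```bash
python3 - <<'E'
from h import *
from cell import arm
s=arm.sense();print(s["time_s"],s["q"].round(3),s["position"],s["force"].round(1),s["force"]@EX,s["force"]@EY,s["grip_width"]*87)
p=arm.camera("wrist");cv2.imwrite(f"pics/wrist9.png",p["frame"][:,:,::-1])
E
```

```text
16.75 [ 0.034  0.383 -0.798  1.844  0.316  1.047  0.924] [0.46851746 0.2929113  0.04476201] [-0.9 -6.5  1.9] -2.4257292610163015 -6.067496095789476 54.95235711492463
```

View pics/wrist9.png

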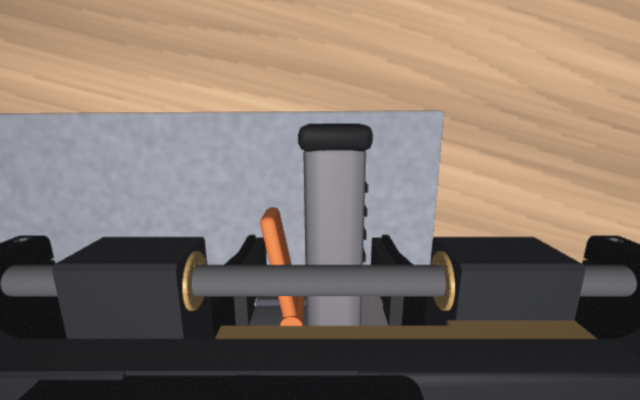

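The trigger is starting to move in (271,212), and there is still some room at the grip's back. I keep closing.

move_arm --increments '[{"tx":0,"ty":0,"tz":0,"rx":0,"ry":0,"rz":0,"jaw":0.45},{"tx":0,"ty":0,"tz":0,"rx":0,"ry":0,"rz":0,"jaw":0.4},{"tx":0,"ty":0,"tz":0,"rx":0,"ry":0,"rz":0,"jaw":0.35}]'

```text
time_s: 17.1
position: [0.4676, 0.2951, 0.0446]
tool_rot: [-1.386, 1.083, 1.388]
force: [-2.1, 2.7, -5.0]
grip_width: 0.473
```

```bash
python3 - <<'E'
from h import *
from cell import arm
s=arm.sense();print(s["time_s"],s["position"],s["force"].round(1),s["force"]@EX,s["force"]@EY,s["grip_width"]*87)
p=arm.camera("wrist");cv2.imwrite(f"pics/wrist10.png",p["frame"][:,:,::-1])
E
```

```text
17.1 [0.46763204 0.29509197 0.04455067] [-2.1  2.7 -5. ] -1.3495640760117216 3.081383381159568 41.18480978811639
```

View pics/wrist10.png

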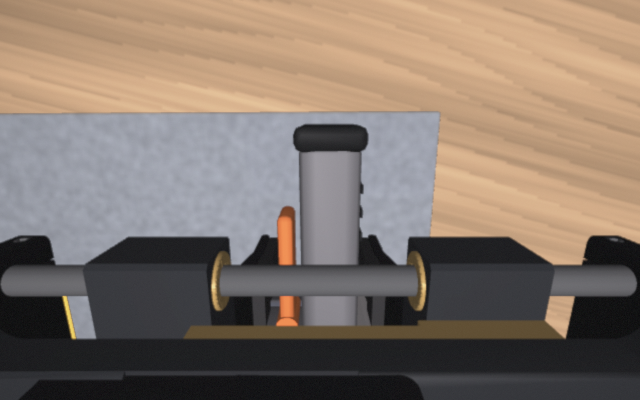

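The trigger (287,265) is now parallel to the grip at a width of 41 mm, so it is fully in. I hold for about a second and then open.

move_arm --increments '[{"tx":0,"ty":0,"tz":0,"rx":0,"ry":0,"rz":0,"jaw":0.35},{"tx":0,"ty":0,"tz":0,"rx":0,"ry":0,"rz":0,"jaw":0.35},{"tx":0,"ty":0,"tz":0,"rx":0,"ry":0,"rz":0,"jaw":0.35},{"tx":0,"ty":0,"tz":0,"rx":0,"ry":0,"rz":0,"jaw":0.35},{"tx":0,"ty":0,"tz":0,"rx":0,"ry":0,"rz":0,"jaw":0.35},{"tx":0,"ty":0,"tz":0,"rx":0,"ry":0,"rz":0,"jaw":0.35},{"tx":0,"ty":0,"tz":0,"rx":0,"ry":0,"rz":0,"jaw":0.35},{"tx":0,"ty":0,"tz":0,"rx":0,"ry":0,"rz":0,"jaw":0.35},{"tx":0,"ty":0,"tz":0,"rx":0,"ry":0,"rz":0,"jaw":0.35}]'

```text
time_s: 18.05
position: [0.4676, 0.2951, 0.0445]
tool_rot: [-1.386, 1.083, 1.388]
force: [-3.0, 4.7, -6.5]
grip_width: 0.473
```

move_arm --increments '[{"tx":0,"ty":0,"tz":0,"rx":0,"ry":0,"rz":0,"jaw":0.8},{"tx":0,"ty":0,"tz":0,"rx":0,"ry":0,"rz":0,"jaw":1},{"tx":0,"ty":0,"tz":0,"rx":0,"ry":0,"rz":0,"jaw":1},{"tx":0,"ty":0,"tz":0,"rx":0,"ry":0,"rz":0,"jaw":1},{"tx":0,"ty":0,"tz":0,"rx":0,"ry":0,"rz":0,"jaw":1},{"tx":0,"ty":0,"tz":0,"rx":0,"ry":0,"rz":0,"jaw":1}]'

```text
time_s: 18.65
position: [0.4682, 0.2951, 0.0451]
tool_rot: [-1.386, 1.083, 1.387]
force: [0.4, 0.4, 0.7]
grip_width: 0.927
```

```bash
python3 - <<'E'
from h import *
from cell import arm
s=arm.sense();print(s["time_s"],s["position"],s["force"].round(1),s["grip_width"]*87)
p=arm.camera("wrist");cv2.imwrite(f"pics/wrist11.png",p["frame"][:,:,::-1])
E
```

```text
18.65 [0.46824502 0.2950709  0.0451249 ] [0.4 0.4 0.7] 80.68730894465752
```

View pics/wrist11.png

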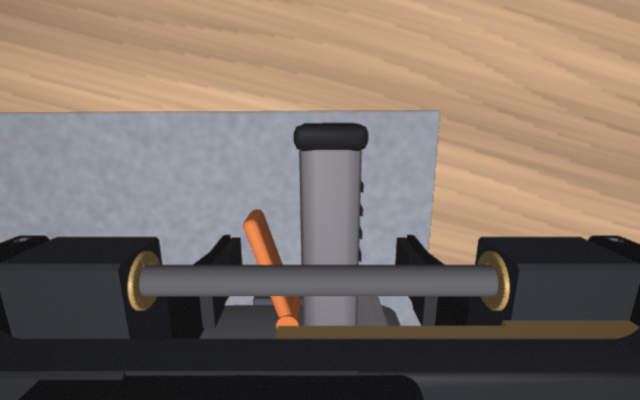

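The trigger has sprung back, with its tip at (252,215). I rise clear.

move_arm --increments '[{"tx":-0.1,"ty":0,"tz":0,"rx":0,"ry":0,"rz":0,"jaw":1},{"tx":-0.4,"ty":0,"tz":0,"rx":0,"ry":0,"rz":0,"jaw":1},{"tx":-0.5,"ty":0,"tz":0,"rx":0,"ry":0,"rz":0,"jaw":1},{"tx":-0.6,"ty":0,"tz":0,"rx":0,"ry":0,"rz":0,"jaw":1},{"tx":-0.6,"ty":0,"tz":0,"rx":0,"ry":0,"rz":0,"jaw":1},{"tx":-0.6,"ty":0,"tz":0,"rx":0,"ry":0,"rz":0,"jaw":1},{"tx":-0.4,"ty":0,"tz":0,"rx":0,"ry":0,"rz":0,"jaw":1},{"tx":0,"ty":0,"tz":0,"rx":0,"ry":0,"rz":0,"jaw":1}]'

```text
time_s: 19.5
position: [0.4693, 0.2958, 0.2082]
tool_rot: [-1.388, 1.079, 1.384]
force: [0.2, -0.0, -0.1]
grip_width: 1.001
```

```bash
python3 - <<'E'
from h import *
from cell import arm
s=arm.sense();print(s["time_s"],s["position"],s["force"].round(1))
a=arm.camera("wrist")["frame"];b=arm.camera("scene")["frame"]
cv2.imwrite("pics/end.png",cv2.resize(np.vstack([a[100:320],b[60:360]])[:,:,::-1],None,fx=1.1,fy=1.1))
E
```

```text
19.5 [0.46930938 0.29582191 0.2081604 ] [ 0.2 -0.  -0.1]
```

View pics/end.png

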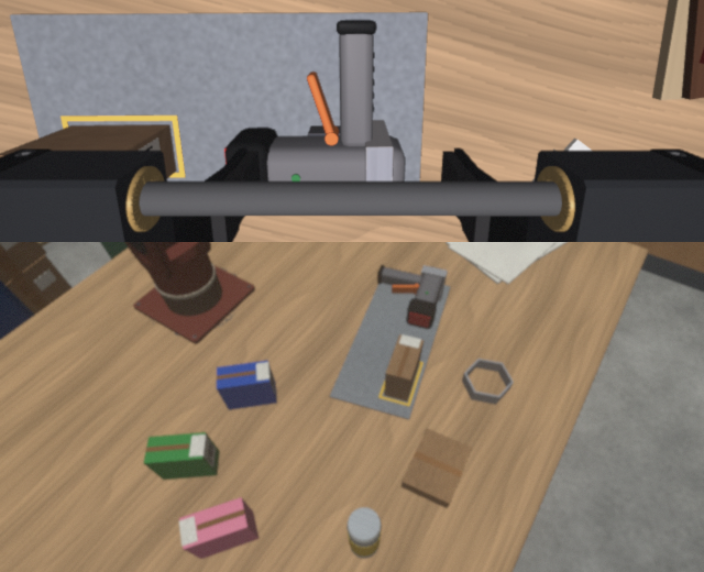

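The final view shows the carton in its outline (404,368), the trigger released (320,105), the other things as they were, and the gripper clear. I hand in.

```bash
python3 -c "
from cell import arm
print(arm.hand_in())"
```

```text
the job is handed in; nothing more can be done
None
```

The brown labelled carton stands upright in the yellow outline with its label facing the scanner's window, and I let go of it there. I then squeezed the trigger and grip together, held them for about a second and let the trigger spring back. The job was handed in at about 19.6 s.

**Carton:** the wrist-camera overlay after release showed it 1–2 mm off centre, inside the tape lines, with no visible yaw error. The two single-view silhouette fits also put it within about 2 mm. However, they disagreed on the sign of the sideways offset and read 2° of yaw error. I trusted the sharper wrist view over those.

**Trigger:** the fingers closed to 41 mm, against 42 mm expected for fully in, and the bar lay parallel to the grip. It stayed there for a little over 1 s. Afterwards the camera showed it back at its rest angle.

**Forces and bystanders:** the highest wrist force reported at the end of a move was about 8 N, when the carton touched the board. The gripper ended open and clear with no force on it, and nothing else on the bench looks moved. My first two move calls were refused for missing keys and had no effect.

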